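Hold the check weight over the letter scale with tongs

TASK

I am checking the letter scale and the check weights must not be touched with the fingers: grip the spring tongs that lie on the ceramic rest, close their jaws on the largest of the three knobbed steel weights on the wooden block, and lift it off upright. Carry it over to the letter scale and hold it still in the tongs about 3 cm above the middle of the pan, without letting it touch the pan, while I zero the scale; finish still holding it there, nothing is put down. Leave the two smaller weights standing where they are and do not disturb the other things on the desk.

Things in the scene. Friction and masses are not known exactly. Their poses are not given: they have to be found in the camera images.
- tongs_grip (a point): Where to grip the loose steel spring tongs: midway between their arms at the black grip pads, half-way up the 20 mm high arms, 34 mm above the desk. x points to the jaws, y across (squeeze along it), z up. Each pad's flat is 52 mm long between two 2.5 mm lips. Over the flats: 62 mm sprung open (69 mm over the lips), 53 mm with flats parallel, 44 mm closed on the largest weight.
- tongs_jaw (a point): Centre between the jaws, 75 mm ahead (+x) of the grip point, same height and axes. Jaws are shallow upright Vs 27 mm long, 20 mm high; sprung open the gap is 50 mm at the lips, 60 mm at the deepest, and the outside 70 mm. They close 1.7 mm per mm of squeeze at the pads. Tips 15 mm further ahead.
- tongs: The tongs as a whole, 100 g; origin 10 mm below tongs_grip, same axes; pivots 110 mm and bow end 141 mm behind it, centre of mass about 30 mm behind. Squeezing at the pads takes 4.5 N a side at first, 8 N at 44 mm; the weight needs a firm squeeze, about 30 N or more. They can close to 33 mm and spring open when released. They lie flat on the rest's two ridges.
- rest: Pale ceramic pen rest, fixed: two ridges across (104 mm wide, 16 mm thick, 24 mm high, 5 mm higher horns at the ends) centred 75 mm behind and 50 mm ahead of its origin along its x, joined by a spine 30 mm wide, 8 mm high. Origin on the desk, below the tongs' grip point within 7 mm; x the way the tongs point.
- block: Fixed wooden block 60 (x) x 190 (y) x 25 mm high that carries the three weights in a row along its y, 65 mm apart, in any order. Origin at the centre of its underside on the desk; -x side towards the robot.
- big_weight_center (a point): Centre, half-way up, of the largest weight: steel, upright, body 30 mm in diameter and 36 mm high, then a thin neck and a knob 19 mm in diameter, 52 mm high in all; about 200 g. Its foot is 26 mm below this point; the middle of its 36 mm cylindrical body is 8 mm below this point.
- big_weight: The largest weight; origin at the centre of its foot, z up its axis.
- mid_weight: Middle weight, to be left alone: same shape, 24 mm in diameter, 42 mm high, 100 g; origin at the centre of its foot.
- small_weight: Smallest weight, to be left alone: same shape, 19 mm in diameter, 34 mm high, 50 g; origin at the centre of its foot.
- pan (a point): Centre of the top face of the letter scale's round steel pan, 130 mm in diameter, 42 mm above the desk; the white scale under it is 170 (x) x 150 (y) x 30 mm, fixed.
- scale: The letter scale; origin on the desk 42 mm below pan.
- tumbler: Steel tumbler, 76 mm wide, 105 mm high, bystander; origin at the centre of its foot.
- cradle: Wooden phone cradle, 90 x 80 mm, 100 mm high, bystander; origin at the centre of its underside.
- eraser: White eraser 22 x 50 x 12 mm, bystander; origin at the centre of its underside.
- ruler: Aluminium ruler 30 x 160 x 4 mm, bystander; origin at the centre of its underside.
- stapler: Stapler 130 x 34 x 55 mm, bystander; origin at the centre of its underside.
Things that resemble listed ones, but are neither listed nor needed, are in the scene too. What is shaped like the scale but green is not meant.

How it is judged (in metres and radians):
On the way, in this order (a step that is already met when the one before it is completed fails the run):
1. the tongs are gripped and lifted clear of the rest (contact force between the fingers and tongs above 1 N and contact force between tongs and rest below 0.05 N and height (world z) of tongs_grip above 0.045 m), for 0.2 s.
2. the largest weight is held in the tongs, lifted clear of the block (contact force between tongs and big_weight above 1 N and contact force between big_weight and block below 0.05 N and height (world z) of big_weight_center above 0.065 m), for 0.2 s.
At the end, for the whole second after the job is handed in: Gripper holds tongs, tongs hold the largest weight: still, upright within 20 degrees, within 3 cm sideways of the pan centre, foot 0.8 to 7 cm above the pan; neither weight nor tongs touch the scale, the robot does not touch the weight; the smaller weights stand within 1.5 cm of their places (contact force between the fingers and tongs above 1 N and contact force between tongs and big_weight above 1 N and contact force between each of big_weight, tongs and scale below 0.05 N and contact force between each of the arm, the fingers and big_weight below 0.05 N and z of big_weight_center in the frame of pan between 0.034 and 0.096 m and horizontal distance between big_weight_center and pan below 0.03 m and angle between big_weight's own z axis and vertical below 0.35 rad and linear speed of big_weight below 0.03 m/s and distance of each of mid_weight, small_weight from where it was at the start of the episode below 0.015 m and angle between each of mid_weight, small_weight's own z axis and vertical below 0.3 rad); the arm keeps its last pose, push and grip.
It fails at once if the robot touches a weight directly instead of with the tongs (contact force between any of the fingers, the arm and big_weight above 0.5 N or contact force between any of the fingers, the arm and mid_weight above 0.5 N or contact force between any of the fingers, the arm and small_weight above 0.5 N).
It fails at once if the largest weight touches the scale (contact force between big_weight and scale above 0.3 N).
It fails at once if the largest weight is tipped over (angle between big_weight's own z axis and vertical above 0.6 rad).
It fails at once if a smaller weight is shifted by more than 1.5 cm or tipped (distance of any of mid_weight, small_weight from where it was at the start of the episode above 0.015 m or angle between any of mid_weight, small_weight's own z axis and vertical above 0.3 rad).
It fails at once if a bystander is shifted by more than 3 cm (distance of any of tumbler, cradle, eraser, ruler, stapler from where it was at the start of the episode above 0.03 m).
It also fails if it takes over 45 s, if anything falls off the work surface, if the arm or the gripper's body presses on something with over 40 N, if the wrist force passes 120 N, or if a joint passes its speed limit or range.

ROBOT

A 6-joint arm with a two-finger parallel gripper is mounted at the origin on the work surface. World frame = base frame: x ahead of the robot, y to its left, z up, the work surface at z = 0. Lengths are in mm, angles in rad, forces in N, time in s.
With the tool pointing down it reaches from about 350 to 975 mm from the base axis. Payload 7.1 kg.
Tool frame: the origin (TCP) lies on the front face of the gripper's body, between the roots of the fingers; the fingertips stand 80 mm ahead of it and the grasp point (between the pads) lies 61 mm ahead of it (env.tips_ahead is the distance from the TCP to the fingertips, in mm); z points along the fingers, y is the line along which they close (so a half turn about z gives the same grasp; the last joint's range is limited). The gripper opens to 88 mm and grips with 3 to 60 N. Pads are 20 mm wide; open, the fingers measure 115 mm over their backs; the gripper's body (75 mm by 178 mm) begins 61 mm behind the grasp point.
Start: joints at [1.312, 0.423, 1.63, -0, 1.089, -0.019], TCP at [148.412, 607.107, 302.675] pointing down, gripper open.
Joint ranges: [-3, 3], [-0.9, 2.11], [0.09, 2.58], [-1.31, 4.45], [0.11, 2.69], [-2.54, 2.54]. Speed limits (rad/s): [2.39, 2.39, 3.01, 3.14, 3.14, 3.14].

INTERFACE

Orientations are given as a unit quaternion [x, y, z, w].
In Python, from station import env, set_gripper, viewer, workorder gives the robot as it stands. Calls block until the motion is done:
- env.reach(position, orientation): joint-space move of the TCP to a pose.
- env.move_l(position, rot=None, rate=150, f_stop=None): straight line of the TCP; rot=None keeps the orientation; rate is the mean speed in mm/s. With f_stop (N) it stops when the force on the tool has changed by that much, and returns True; else False.
- env.move_joints(angles): joint-space move.
- set_gripper(opening): finger opening in mm; the grip force is fixed at half the most; returns when the fingers have stopped.
- env.hold(seconds).
- env.ik(position, orientation): joint angles nearest the present ones, or None.
- env.read_state(): the state.
- viewer.camera(name): name is "scene" or "top" or "wrist"; returns the picture (480x640x3 uint8, blue, green, red); there is no depth.
- viewer.camera_params(name): a dict with "fx", "fy", "cx", "cy" (pixels), "pose" (4x4, takes a point from camera to world coordinates); the wrist camera has in their place "tool_from_camera" (4x4, takes a point from camera to tool coordinates, whose origin is the TCP and whose axes are the flange's). Camera axes: x right, y up, looking along -z (the intrinsics and any distortion apply to the point x, -y, -z); pixel columns grow to the right and rows downward; lengths in mm; the calibration is good to about 2 mm. A picture is of the moment at which its call begins: read the wrist's pose just before it. camera_params takes no time and is no camera call.
A pose or a line that the arm cannot do raises env.IKError and nothing moves.
- workorder.sign_off(): hands the job in; it is judged then, once.
The state is a dict: "time_s": time; "qpos": joint angles; "dq": joint speeds; "tau": joint torques, N m; "tool_pos": TCP position; "orientation": TCP orientation; "force": force on the tool from outside, world axes, zero at the start; "wrist_torque": the same for the moment, N m; "width": finger opening in mm; "grip_force": force on a finger pad.
Only numpy, scipy, OpenCV 4.12 (cv2) and the standard library are available. Lean on these libraries where they do the work, as an engineer would, in place of code of your own. Each camera call takes 0.05 s, during which the arm holds its last target. There are 200 camera calls.

## Working session

There is one attempt and no reset: what is moved stays moved. The work goes in short steps, each a Python script; the robot and the scene stay as the last script left them, time stands still between calls to the robot, and variables do not carry over. Pictures are saved under pics/ and viewed, at most 10 in all, crops included, and the job is handed in when it is done.

```bash
ls; mkdir -p pics; python3 - <<'E'
from station import env, viewer
import cv2, numpy as np
np.set_printoptions(precision=4,suppress=True)
for n in("scene","top"):
    cv2.imwrite(f"pics/{n}0.png",viewer.camera(n)); print(n,viewer.camera_params(n))
print(viewer.camera_params("wrist")); s=env.read_state(); print(s)
E
```

```text
pics
scene {'fx': 540.6363841323215, 'fy': 540.6363841323215, 'cx': 312.1632376800356, 'cy': 245.79521580319758, 'pose': array([[  -0.6226,   -0.4372,    0.649 , 1400.053 ],
       [   0.7825,   -0.351 ,    0.5142,  674.6061],
       [   0.003 ,    0.828 ,    0.5607,  802.818 ],
       [   0.    ,    0.    ,    0.    ,    1.    ]])}
top {'fx': 536.6928645014146, 'fy': 536.6928645014146, 'cx': 318.36736651605196, 'cy': 241.67079221647455, 'pose': array([[   0.0283,    0.9959,   -0.0862,  412.9504],
       [  -0.9995,    0.0291,    0.0084,    6.1401],
       [   0.0109,    0.0859,    0.9962, 1547.2848],
       [   0.    ,    0.    ,    0.    ,    1.    ]])}
{'fx': 349.09627603843205, 'fy': 349.09627603843205, 'cx': 319.5353113417409, 'cy': 236.9167977681894, 'tool_from_camera': array([[ -0.0001,   0.9678,   0.2516,  68.0979],
       [  1.    ,   0.0001,  -0.0003,   1.3282],
       [ -0.0003,   0.2516,  -0.9678, -82.0665],
       [  0.    ,   0.    ,   0.    ,   1.    ]])}
{'time_s': 0.1, 'qpos': array([ 1.312 ,  0.4238,  1.6306,  0.    ,  1.0886, -0.019 ]), 'dq': array([-0.002 , -0.0018, -0.0021,  0.0001,  0.0014, -0.0001]), 'tau': array([ -0.0007, -54.5615, -27.4318,   0.0644,   0.0189,  -0.    ]), 'tool_pos': array([148.3127, 606.751 , 301.9875]), 'orientation': array([ 0.1196,  0.9928, -0.0007, -0.0001]), 'force': array([-0.7727,  0.2775,  0.1727]), 'wrist_torque': array([ 0.0204, -0.0491,  0.0042]), 'grip_force': 0.0, 'width': 88.04399620239627}
```

View pics/top0.png

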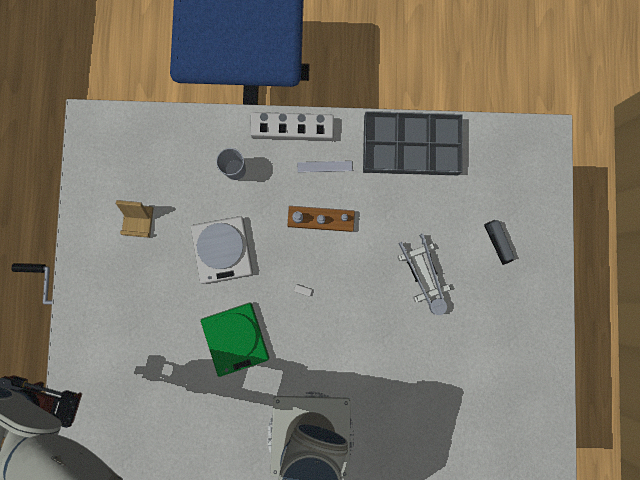

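View pics/scene0.png

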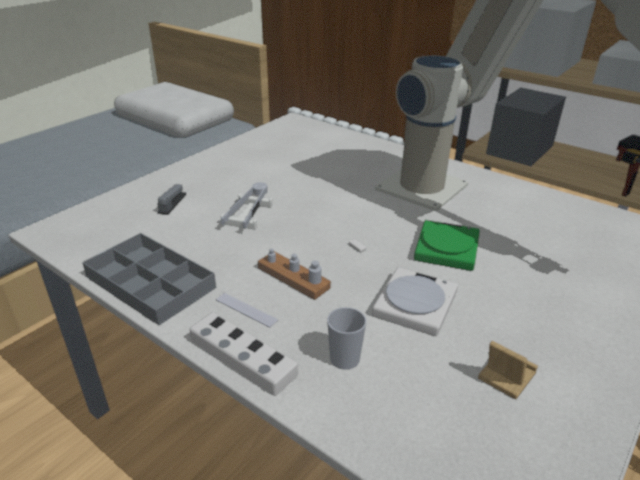

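The top view shows the tongs at about (425,275), jaws towards (413,243) and bow at (438,307). The largest weight is leftmost on the block at (298,216), and the white scale's pan is at about (221,245).

```bash
cat > h.py <<'E'
from station import env, set_gripper, viewer, workorder
import cv2, numpy as np
from scipy.spatial.transform import Rotation as R
np.set_printoptions(precision=2,suppress=True)
def cast(P,pose,px,z):
    px=np.atleast_2d(px).astype(float)
    d=np.c_[(px[:,0]-P['cx'])/P['fx'],-(px[:,1]-P['cy'])/P['fy'],-np.ones(len(px))]@pose[:3,:3].T
    return pose[:3,3]+d*((z-pose[2,3])/d[:,2])[:,None]
def tool():
    s=env.read_state(); T=np.eye(4); T[:3,:3]=R.from_quat(s['orientation']).as_matrix(); T[:3,3]=s['tool_pos']; return T
def wrist(name):
    T=tool(); im=viewer.camera("wrist"); P=viewer.camera_params("wrist"); cv2.imwrite(name,im)
    np.save(name+".npy",T@P['tool_from_camera']); return im
def wcast(name,px,z):
    return cast(viewer.camera_params("wrist"),np.load(name+".npy"),px,z)
def down(yaw,flip=1):   # tool z down; tool x = -flip*(cos yaw, sin yaw)
    x=-flip*np.array([np.cos(yaw),np.sin(yaw),0]); z=np.array([0,0,-1.]); return R.from_matrix(np.c_[x,np.cross(z,x),z]).as_quat()
E
python3 - <<'E'
from h import *
im=cv2.imread("pics/top0.png");P=viewer.camera_params("top")
c=lambda px,z:print(px,z,cast(P,P['pose'],px,z)[:,:2])
c([[413,243],[438,307],[425,275]],34)
hsv=cv2.cvtColor(im,cv2.COLOR_BGR2HSV)
m=cv2.inRange(hsv,(5,110,60),(20,255,255)); m[:195]=0;m[240:]=0;m[:,:270]=0;m[:,380:]=0
cn=max(cv2.findContours(m,0,2)[0],key=cv2.contourArea); r=cv2.minAreaRect(cn); print(r); c(cv2.boxPoints(r),25); c([r[0]],25)
c([[298,216],[321,218],[345,217]],70)
c([[221,245]],42)
for yaw in (0,.35):
  for f in (1,-1):
    for p in ([430,-210,300],[600,20,110],[500,190,160]):
      q=env.ik(p,down(yaw,f)); print(yaw,f,p,q)
E
```

```text
[[413, 243], [438, 307], [425, 275]] 34 [[ 547.97 -274.96]
 [ 369.7  -347.63]
 [ 458.36 -310.06]]
((320.5736999511719, 218.50547790527344), (65.7827377319336, 20.794879913330078), 4.236394882202148)
[[287.   226.44]
 [288.54 205.71]
 [354.14 210.57]
 [352.61 231.3 ]] 25 [[ 585.65   83.92]
 [ 645.46   81.52]
 [ 637.05 -106.61]
 [ 577.23 -103.57]]
[(320.5736999511719, 218.50547790527344)] 25 [[611.3  -11.16]]
[[298, 216], [321, 218], [345, 217]] 70 [[610.57  52.13]
 [606.88 -11.79]
 [611.65 -78.3 ]]
[[221, 245]] 42 [[525.84 266.47]]
0 1 [430, -210, 300] [-0.48  0.21  1.95 -0.    0.98 -2.05]
0 1 [600, 20, 110] [ 0.01  0.66  1.78 -0.    0.71 -1.56]
0 1 [500, 190, 160] [ 0.34  0.51  1.91 -0.    0.72 -1.23]
0 -1 [430, -210, 300] [-0.48  0.21  1.95 -0.    0.98  1.09]
0 -1 [600, 20, 110] [ 0.01  0.66  1.78 -0.    0.71  1.58]
0 -1 [500, 190, 160] [ 0.34  0.51  1.91 -0.    0.72  1.91]
0.35 1 [430, -210, 300] [-0.48  0.21  1.95 -0.    0.98 -2.4 ]
0.35 1 [600, 20, 110] [ 0.01  0.66  1.78 -0.    0.71 -1.91]
0.35 1 [500, 190, 160] [ 0.34  0.51  1.91 -0.    0.72 -1.58]
0.35 -1 [430, -210, 300] [-0.48  0.21  1.95 -0.    0.98  0.74]
0.35 -1 [600, 20, 110] [ 0.01  0.66  1.78 -0.    0.71  1.23]
0.35 -1 [500, 190, 160] [ 0.34  0.51  1.91 -0.    0.72  1.56]
```

```bash
python3 - <<'E'
from h import *
env.reach([465,-308,300],down(.387,-1)); env.hold(.3); wrist("pics/w1.png"); print(env.read_state()['time_s'],tool()[:3,3])
E
```

```text
3.825 [ 465.08 -307.86  299.99]
```

View pics/w1.png

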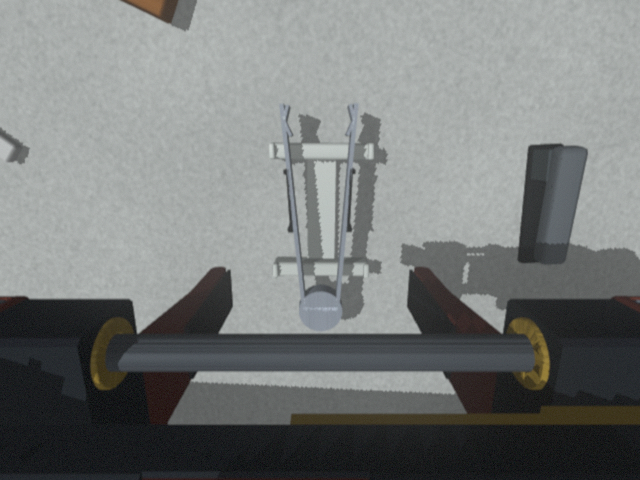

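The tongs lie ahead, with tips at (284,104) and (354,104), black pads centred at about (290,201) and (351,201), and the bow disc at (321,311). The rest's ridges are at rows 151 and 269.

```bash
python3 - <<'E'
from h import *
n="pics/w1.png"; im=cv2.imread(n)
g=im.max(2); m=((g<60)*255).astype(np.uint8); m[:155]=0;m[245:]=0;m[:,:275]=0;m[:,365:]=0
k,l,st,c=cv2.connectedComponentsWithStats(m)
for i in range(1,k):
    if st[i,4]>15: print(st[i],c[i])
a=lambda px,z:wcast(n,px,z)[:,:2]
for z in(44,34):
    t=a([[284,104],[354,104],[290,201],[351,201],[288.5,170],[352.5,170],[291,232],[349,232]],z)
    mid=t.reshape(-1,2,2).mean(1); d=mid[0]-mid[1]; print(z,t,'\nmids',mid,np.linalg.norm(d),np.arctan2(d[1],d[0]),[np.linalg.norm(t[i]-t[i+1]) for i in (0,2,4,6)])
b=a([[320.5,311]],44)[0]; print(b)
E
```

```text
44 [[ 551.43 -236.59]
 [ 575.51 -295.61]
 [ 470.5  -273.48]
 [ 492.95 -328.51]
 [ 497.72 -261.51]
 [ 520.76 -317.98]
 [ 441.85 -285.53]
 [ 463.69 -339.05]] 
mids [[ 563.47 -266.1 ]
 [ 481.73 -300.99]
 [ 509.24 -289.75]
 [ 452.77 -312.29]] 88.87736212707044 0.4034423737599699 [np.float64(63.73948084842263), np.float64(59.43214537907573), np.float64(60.99073969267181), np.float64(57.80222248016449)]
34 [[ 552.1  -235.29]
 [ 576.89 -296.05]
 [ 468.78 -273.26]
 [ 491.89 -329.92]
 [ 496.8  -260.94]
 [ 520.52 -319.08]
 [ 439.28 -285.68]
 [ 461.76 -340.78]] 
mids [[ 564.49 -265.67]
 [ 480.33 -301.59]
 [ 508.66 -290.01]
 [ 450.52 -313.23]] 91.50646342214272 0.4034423737599704 [np.float64(65.62497280762628), np.float64(61.19022107625556), np.float64(62.79492051977782), np.float64(59.51208306044791)]
[ 373.31 -345.31]
```

```bash
python3 - <<'E'
from h import *
q=down(.396,-1); g=[481.3,-300.8]
env.reach(g+[170],q); print(env.move_l(g+[95],rate=100,f_stop=12))
set_gripper(56); s=env.read_state(); print(s['time_s'],s['width'],s['grip_force'],s['force'],s['tool_pos'])
env.move_l(g+[135],rate=60); env.hold(.3)
s=env.read_state(); print(s['time_s'],s['width'],s['grip_force'],s['force'],s['wrist_torque'],s['tool_pos']); wrist("pics/w2.png"); cv2.imwrite("pics/s2.png",cv2.resize(viewer.camera("scene")[130:290,160:360],None,fx=3,fy=3,interpolation=2))
E
```

```text
False
5.9833 56.338280822647306 7.296939790248871 [0.42 0.83 4.1 ] [ 481.53 -300.93   95.33]
7.1 55.94854446771018 5.262530073523521 [-0.02  0.06 -1.11] [ 0.03  0.11 -0.01] [ 481.18 -300.76  134.68]
```

View pics/w2.png

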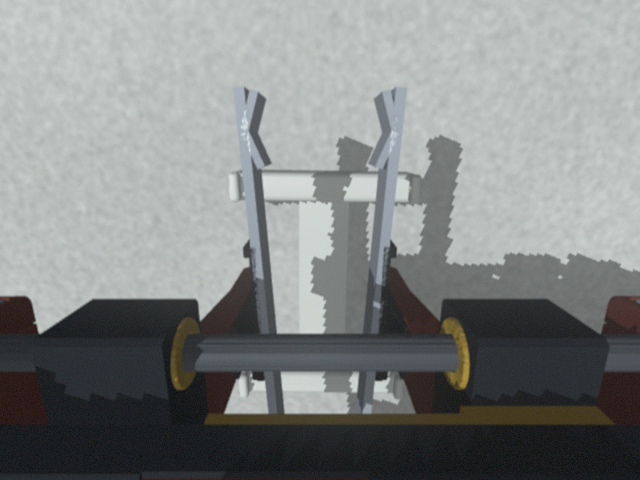

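View pics/s2.png

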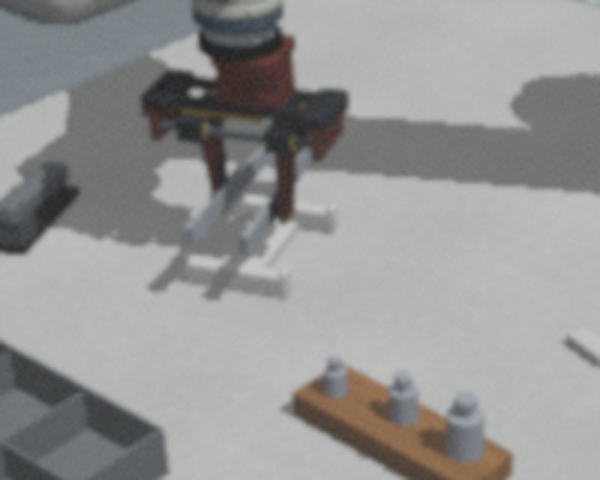

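The tongs are off the rest and held between the fingers. The outer tips are at (234,88) and (407,88), and they look roughly level. I'll check the pitch from where the tips appear.

```bash
python3 - <<'E'
from h import *
u=np.array([np.cos(.396),np.sin(.396)]);v=np.array([-u[1],u[0]]);g=np.array([481.3,-300.8])
for z in (70,77,84,91,98):
    t=wcast("pics/w2.png",[[234,88],[407,88],[265,165],[372,165]],z)[:,:2]-g; print(z,(t@u),(t@v))
E
```

```text
70 [91.33 91.32 61.8  61.8 ] [ 34.49 -33.15  23.53 -20.57]
77 [90.27 90.26 62.15 62.15] [ 32.89 -31.52  22.45 -19.54]
84 [89.22 89.21 62.51 62.5 ] [ 31.3  -29.89  21.38 -18.52]
91 [88.16 88.15 62.86 62.85] [ 29.7  -28.26  20.3  -17.49]
98 [87.1  87.09 63.21 63.2 ] [ 28.1  -26.63  19.23 -16.46]
```

```bash
python3 - <<'E'
from h import *
yb=-.045; u=np.array([np.cos(yb),np.sin(yb)])
p=np.array([610.,52])-110*u
env.move_l([481.3,-300.8,175],rate=80)
env.move_l([*p,175],rot=down(yb,-1),rate=130); env.hold(.3)
s=env.read_state(); print(s['time_s'],s['width'],s['grip_force'],s['force'],s['tool_pos']); wrist("pics/w3.png")
E
```

```text
11.0583 56.037536867541775 5.262395069003105 [-0.96 -0.26 -1.88] [500.12  56.85 174.99]
```

View pics/w3.png

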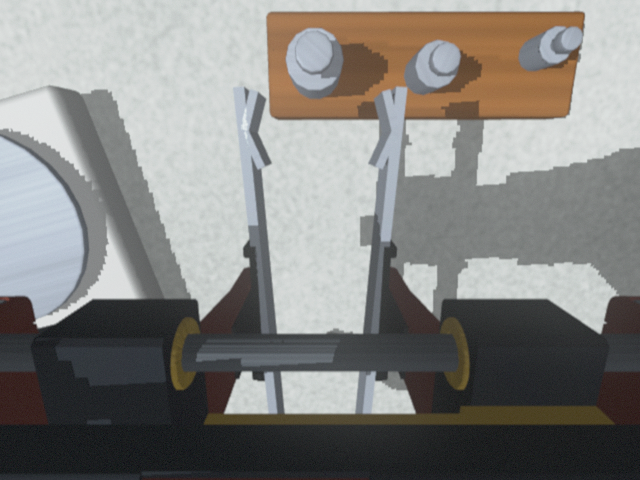

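The largest weight has its knob at about (314,50) and its body to about row 97. The block's front edge is level at row 117 and the tongs are unchanged, centred on column 320.

```bash
python3 - <<'E'
from h import *
n="pics/w3.png"; yb=-.045;u=np.array([np.cos(yb),np.sin(yb)]);v=np.array([-u[1],u[0]])
g=np.array([500.12,56.85])
def a(px,z):
    t=wcast(n,px,z)[:,:2]; print(z,t,((t-g)@u),((t-g)@v))
a([[314,50]],77); a([[315,60],[286,60],[343,60]],61); a([[315,97]],25)
a([[436,57]],67);a([[270,117],[569,117]],25); a([[234,88],[407,88]],124)
E
```

```text
77 [[612.7   55.66]] [112.52] [3.88]
61 [[611.93  55.43]
 [612.6   70.29]
 [611.28  41.09]] [111.76 111.76 111.76] [  3.62  18.49 -10.74]
25 [[598.84  56.53]] [98.64] [4.12]
67 [[609.25  -4.62]] [111.79] [-56.5]
25 [[ 588.34   85.45]
 [ 579.81 -102.88]] [86.84 86.8 ] [  32.54 -155.98]
124 [[590.33  84.43]
 [587.55  23.15]] [88.88 88.86] [ 31.61 -29.73]
```

```bash
python3 - <<'E'
from h import *
yb=-.045;u=np.array([np.cos(yb),np.sin(yb)]);v=np.array([-u[1],u[0]])
G=np.array([612.6,55.6])-74*u-.9*v; B=G-50*u
env.move_l([*B,175],rate=80); env.move_l([*B,105],rate=80)
print(env.move_l([*G,105],rate=45,f_stop=8)); 
s=env.read_state(); print(s['time_s'],s['width'],s['grip_force'],s['force'],s['tool_pos'],G); wrist("pics/w4.png")
E
```

```text
False
13.6917 55.92438666620255 5.262460112571716 [-1.22 -0.41 -0.98] [538.26  58.03 104.94] [538.63  58.03]
```

View pics/w4.png

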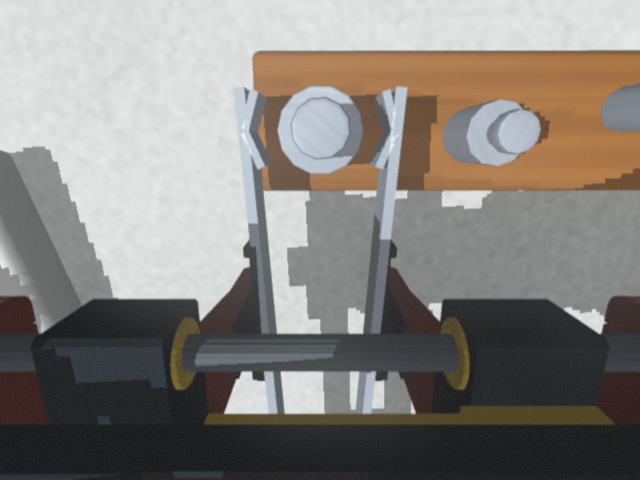

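The weight stands centred between the Vs at (320,130), with the V apexes at about row 128. I'll squeeze and lift now.

```bash
python3 - <<'E'
from h import *
set_gripper(25); env.hold(.3)
def st():
    s=env.read_state(); print(s['time_s'],s['width'],s['grip_force'],s['force'],s['wrist_torque'],s['tool_pos'])
st(); p=tool()[:3,3]
env.move_l([p[0],p[1],125],rate=40); env.hold(.2); st()
env.move_l([p[0],p[1],185],rate=60); env.hold(.3); st()
wrist("pics/w5.png"); cv2.imwrite("pics/s5.png",cv2.resize(viewer.camera("scene")[130:310,220:420],None,fx=3,fy=3,interpolation=2))
E
```

```text
14.4 43.70615128051478 29.96348261833191 [-0.89 -0.15 -1.14] [-0.02  0.24 -0.04] [538.51  58.02 104.97]
15.25 43.838395280409635 29.976461827754974 [ 0.22 -0.29 -2.24] [-0.03  0.28  0.02] [538.37  57.99 124.77]
16.7 44.148073855115044 29.97638314962387 [ 0.44  0.53 -2.68] [0.07 0.33 0.02] [538.41  58.01 184.72]
```

View pics/w5.png

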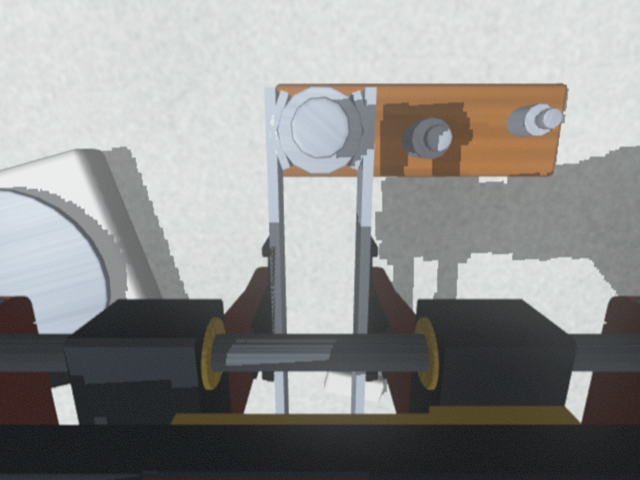

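View pics/s5.png

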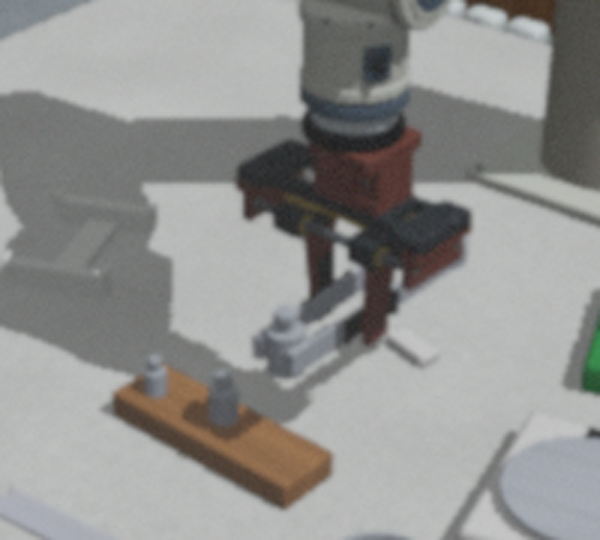

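The weight is clamped (width 44 mm, 30 N), clear of the block and upright. Both small weights still stand on the block. Next I'll find the pan centre in the two starting pictures.

```bash
python3 - <<'E'
from h import *
for n,box in (("top",(195,215,250,275)),("scene",(380,270,455,320))):
    im=cv2.imread(f"pics/{n}0.png");P=viewer.camera_params(n);x0,y0,x1,y1=box
    c=im[y0:y1,x0:x1].astype(int); m=((c[...,0]-c[...,2]>12)*255).astype(np.uint8)
    m=cv2.morphologyEx(m,cv2.MORPH_OPEN,np.ones((3,3)))
    cn=cv2.convexHull(max(cv2.findContours(m,0,1)[0],key=cv2.contourArea))[:,0]+[x0,y0]
    (w,r)=cv2.minEnclosingCircle(cast(P,P['pose'],cn,42)[:,:2].astype(np.float32)); print(n,w,r)
E
```

```text
top (539.3341674804688, 274.5023193359375) 53.703208923339844
scene (513.5884399414062, 288.1984558105469) 18.308120727539062
```

```bash
python3 - <<'E'
from h import *
p=np.array([526.,266.])-[74.2,-2.4]
env.move_l([*p,185],rate=110); env.hold(.3)
s=env.read_state(); print(s['time_s'],s['width'],s['grip_force'],s['tool_pos']); wrist("pics/w6.png")
E
```

```text
19.3167 43.87891900467995 29.976287484169006 [451.88 268.26 185.  ]
```

View pics/w6.png

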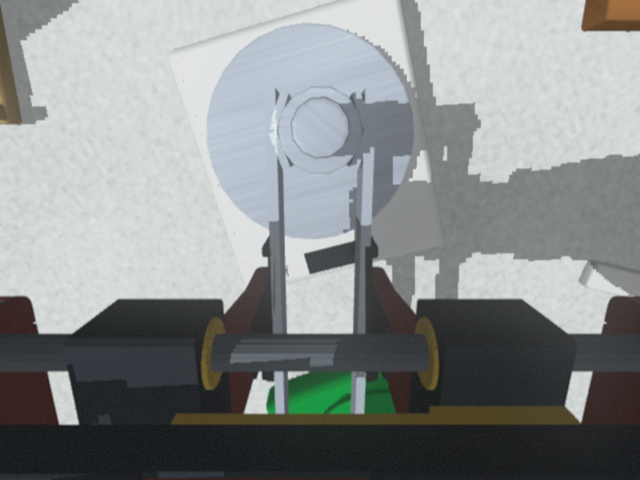

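The pan's edge is at left (207,130), top (310,23), right (414,130) and bottom (315,238). The weight hangs over it near (320,130).

```bash
python3 - <<'E'
from h import *
t=wcast("pics/w6.png",[[207,130],[310,23],[414,130],[310,238]],42)[:,:2].astype(np.float32)
c,r=cv2.minEnclosingCircle(t); c=np.mean([t[[0,2]].mean(0),t[[1,3]].mean(0)],0) ; print(c,r,t)
if np.hypot(c[0]-526,c[1]-266)<20 and 60<r<70:
    env.move_l([*(c-[74.2,-2.4]),153],rate=40); env.hold(1)
    s=env.read_state(); print(s['time_s'],s['width'],s['grip_force'],s['tool_pos'],s['dq']); wrist("pics/w7.png"); cv2.imwrite("pics/s7.png",cv2.resize(viewer.camera("scene")[170:350,300:500],None,fx=3,fy=3,interpolation=2))
E
```

```text
[528.3  271.86] 64.04776000976562 [[533.69 335.38]
 [589.6  268.81]
 [527.9  207.78]
 [462.01 275.48]]
21.3333 43.99606362683392 29.97644394636154 [454.09 274.24 152.98] [ 0. -0.  0. -0.  0.  0.]
```

View pics/s7.png

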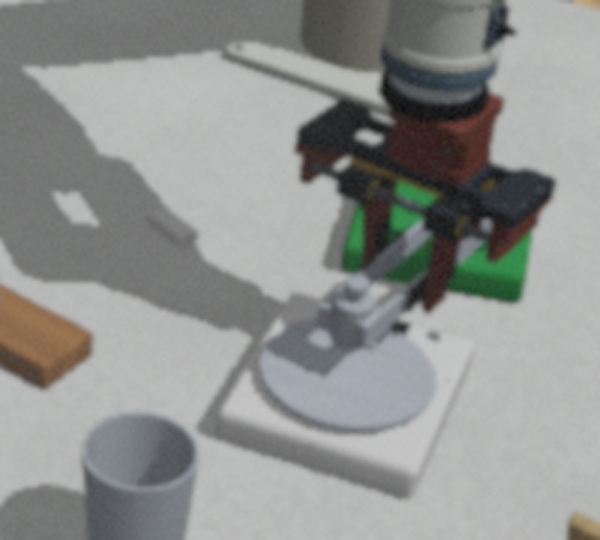

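The weight is upright and still in the tongs, above the pan at about (352,310) in the crop, with nothing touching the scale.

```bash
python3 -c "
from h import *
print(workorder.sign_off())"
```

```text
the job is handed in; nothing more can be done
None
```

The job is handed in with the largest weight held upright and still in the tongs about 3 cm above the middle of the letter scale's pan; my last pictures showed both smaller weights in place and nothing else disturbed, though hand-in returned no verdict.

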